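Put the embossing stamps back on their own blocks

ROBOT

A 6-joint arm with a two-finger parallel gripper is mounted at the origin on the work surface. World frame = base frame: x ahead of the robot, y to its left, z up, the work surface at z = 0. Lengths are in mm, angles in rad, forces in N, time in s.
With the tool pointing down it reaches from about 350 to 975 mm from the base axis. Payload 7.1 kg.
Tool frame: the origin (TCP) lies midway between the tips of the shut fingers; the grasp point (between the pads) lies 19 mm behind it (ctrl.grip_depth is the distance from the TCP to the grasp point, in mm); z points along the fingers, y is the line along which they close (so a half turn about z gives the same grasp; the last joint's range is limited). The gripper opens to 88 mm and grips with 3 to 60 N. Pads are 20 mm wide; open, the fingers measure 115 mm over their backs; the gripper's body (75 mm by 178 mm) begins 61 mm behind the grasp point.
Start: joints at [1.083, 0.423, 1.63, -0, 1.089, -0.019], TCP at [282.352, 557.568, 222.675] pointing down, gripper open.
Joint ranges: [-3, 3], [-0.9, 2.11], [0.09, 2.58], [-1.31, 4.45], [0.11, 2.69], [-2.54, 2.54]. Speed limits (rad/s): [2.39, 2.39, 3.01, 3.14, 3.14, 3.14].

INTERFACE

Orientations are given as a rotation vector (axis times angle).
In Python, from workcell import ctrl, cams gives the robot as it stands.
- The arm moves only by the tool move_arm, never from a script. Its argument "steps" is a list of rows, each a list of 3 entries, a list of its own where there are three numbers: the shift along the tool's x, y, z in units of 25 mm (1.0 is 25 mm), then the turn about the tool's z in units of 5 degrees (1.0 is 5 degrees), then the closure, from 0 (fully open) to 1 (shut). A call has 1 to 20 rows; each row shifts and turns the commanded pose from where the row before left it, along the tool's axes as they then stand; what a row does not reach is not made up. A row lasts 1/12 s, in which the tool goes at most 41.7 mm and 7.16 degrees, less where a joint would pass 70% of its speed; a pose out of reach is approached as far as the arm can. A call is refused whole if a number of a shift passes 1 or a number of a turn 1, either way. A call with a gripper value outside its range is refused whole. The fingers move at their own pace and stop on an object; the grip force is fixed at half the most. Time passes only in rows, so rows that do not move let the fingers close. It gives the time, the measured TCP pose, the force, the opening and the grip force at its end, in the units of the state.
- ctrl.get_obs(): the state, without advancing time (a new reading comes with each control period).
- cams.get_image(name): name is "scene" or "top"; returns a dict with "image" (384x512x3 uint8, red, green, blue), "camera_matrix" (3x3 intrinsics, pixels), "xyz" and "rotation" of the camera in the world. Camera axes: x right, y down, z forward; pixel columns grow to the right and rows downward; lengths in mm; the calibration is good to about 2 mm. A picture is of the moment at which its call begins. There is no depth.
- ctrl.close_job(): hands the job in; it is judged then, once.
Trained networks look in the newest picture that a camera, given by its name, has taken for a name from the list of things; names that differ only in an ending like _2 or _b are one class to them, and where a whole thing is asked for, a point or a joint stands for the part that bears it (a point fixed in the world has none). Each returns a list of dicts, best first, with "p" (0 to 1); they miss things now and then, are a little off and sometimes report something else, mostly with a low value. They report only what shows in the picture. A call takes as long as a camera call. They do not tell look-alikes from the thing itself.
- cams.boxes_of(camera, thing): "rect" ([centre column, centre row, width, height] in pixels, round what is visible of it).
- cams.cut_out(camera, thing): "pixels" (384x512 bool, what is visible of it) and "rect" ([centre column, centre row, width, height] in pixels, round what is visible of it).
The state is a dict: "t": time; "qpos": joint angles; "qvel": joint speeds; "joint_torque": joint torques, N m; "ee_pos": TCP position; "orientation": TCP orientation; "ft_force": force on the tool from outside, world axes, zero at the start; "moment": the same for the moment, N m; "width": finger opening in mm; "grasp_force": force on a finger pad.
Only numpy, scipy, OpenCV 4.12 (cv2) and the standard library are available. Lean on these libraries where they do the work, as an engineer would, in place of code of your own. Each camera call takes 0.05 s, during which the arm holds its last target. There are 200 camera calls.

TASK

The three embossing stamps on this leather bench each stand on another stamp's block. Put every stamp on its own block, the one whose small steel sample shows the shape of the stamp's foot, standing upright and centred on the leather pad; the plain block without a sample is free for setting one aside on the way. Do not tip a stamp over, and leave the hammer, the bottle and the bowl where they are.

Things in the scene. Friction and masses are not known exactly. Their poses are not given: they have to be found in the camera images.
- round_stamp: Embossing stamp standing upright, 92 mm tall, about 0.35 kg: round, 56 mm diameter, steel foot 20 mm thick, brass neck 21 mm thick up to 34 mm, round light wooden handle 26 mm in diameter from 38 to 86 mm up, its top end narrowing to 20 mm. Starts on a wrong block, turned any way. Origin: centre of the foot's underside, on the handle's axis; z up.
- bar_stamp: Embossing stamp standing upright, 92 mm tall, about 0.35 kg: oblong bar, 70 by 30 mm, steel foot 20 mm thick, brass neck 21 mm thick up to 34 mm, round light wooden handle 26 mm in diameter from 38 to 86 mm up, its top end narrowing to 20 mm. Starts on a wrong block, turned any way. Origin: centre of the foot's underside, on the handle's axis; z up. x runs along the bar.
- plus_stamp: Embossing stamp standing upright, 92 mm tall, about 0.35 kg: plus-shaped, two crossed bars 64 by 24 mm, steel foot 20 mm thick, brass neck 21 mm thick up to 34 mm, round light wooden handle 26 mm in diameter from 38 to 86 mm up, its top end narrowing to 20 mm. Starts on a wrong block, turned any way. Origin: centre of the foot's underside, on the handle's axis; z up. x and y run along the arms.
- round_block: Fixed light wooden block 90 (x) by 153 (y) mm, top 18 mm above the bench. Stamps stand on its round brown leather pad, 82 mm across, top 20 mm up. Origin: bench level under the pad's centre; the block reaches 45 mm in +-x and -y, 108 mm in +y; at +74 mm y, on a square leather patch, is its sample, a 3 mm thick steel disc, 48 mm in diameter. Home of the round stamp.
- bar_block: Fixed light wooden block 90 (x) by 153 (y) mm, top 18 mm above the bench. Stamps stand on its round brown leather pad, 82 mm across, top 20 mm up. Origin: bench level under the pad's centre; the block reaches 45 mm in +-x and -y, 108 mm in +y; at +74 mm y, on a square leather patch, is its sample, a 3 mm thick steel bar, 60 by 26 mm. Home of the bar stamp.
- plus_block: Fixed light wooden block 90 (x) by 153 (y) mm, top 18 mm above the bench. Stamps stand on its round brown leather pad, 82 mm across, top 20 mm up. Origin: bench level under the pad's centre; the block reaches 45 mm in +-x and -y, 108 mm in +y; at +74 mm y, on a square leather patch, is its sample, a 3 mm thick steel plus, 54 by 54 mm. Home of the plus stamp.
- plain_block: Fixed light wooden block 90 (x) by 153 (y) mm, top 18 mm above the bench. Stamps stand on its round brown leather pad, 82 mm across, top 20 mm up. Origin: bench level under the pad's centre; the block reaches 45 mm in +-x and -y, 108 mm in +y. It has no sample: nobody's home, empty at the start, a free spot.
- hammer: Bystander: a hammer lying flat near the right (-y) edge of the work, handle towards the robot. Leave alone.
- dye_bottle: Bystander: closed amber bottle standing to the left (+y), 50 mm diameter, 95 mm tall, origin under its centre. Leave alone.
- rivet_bowl: Bystander: copper bowl to the left (+y), 90 mm across the rim, 40 mm high, origin under its centre. Leave alone.
There are look-alikes about, which are no part of the job. What is shaped like the bar_stamp but green or turquoise is not meant.

How it is judged (in metres and radians):
At the end, for the whole second after the job is handed in: Each stamp stands upright (within 0.1 rad) and at rest on the leather pad of the block with its own shape, its axis within 15 mm of the pad's centre, its foot down on the pad (within 6 mm) (horizontal distance between round_stamp and round_block below 0.015 m and z of round_stamp in the frame of round_block between 0.015 and 0.026 m and angle between each of round_stamp, bar_stamp, plus_stamp's own z axis and vertical below 0.1 rad and linear speed of each of round_stamp, bar_stamp, plus_stamp below 0.02 m/s and angular speed of each of round_stamp, bar_stamp, plus_stamp below 0.2 rad/s and horizontal distance between bar_stamp and bar_block below 0.015 m and z of bar_stamp in the frame of bar_block between 0.015 and 0.026 m and horizontal distance between plus_stamp and plus_block below 0.015 m and z of plus_stamp in the frame of plus_block between 0.015 and 0.026 m); the robot touches nothing.
It fails at once if a stamp is tipped over (more than 0.7 rad) (angle between any of round_stamp, bar_stamp, plus_stamp's own z axis and vertical above 0.7 rad).
It fails at once if the hammer is moved from its place (more than 30 mm) (distance of hammer from where it was at the start of the episode above 0.03 m).
It fails at once if the bottle is moved from its place (more than 30 mm) (distance of dye_bottle from where it was at the start of the episode above 0.03 m).
It fails at once if the bowl is moved from its place (more than 30 mm) (distance of rivet_bowl from where it was at the start of the episode above 0.03 m).
It also fails if it takes over 128 s, if anything falls off the work surface, if the arm or the gripper's body presses on something with over 40 N, if the wrist force passes 120 N, or if a joint passes its speed limit or range.

## Working session

There is one attempt and no reset: what is moved stays moved. The work goes in short steps, Python scripts to look and compute and a tool call to move; the robot and the scene stay as the last step left them, time stands still between calls to the robot, and variables do not carry over. Pictures are saved under pics/ and viewed, at most 14 in all, crops included, and the job is handed in when it is done.

Besides the shell and the picture viewer there is one more tool, called in YAML: its name, and indented under it one key for each argument. move_arm: Moves the arm, as the interface text tells. Its arguments: {"type":"object","properties":{"steps":{"type":"array"}},"required":["steps"]}

```bash
mkdir -p pics; cat > h.py <<'E'
import numpy as np, cv2
from workcell import ctrl, cams
def pic(n,f=None):
    d=cams.get_image(n)
    if f: cv2.imwrite('pics/'+f,d['image'][:,:,::-1])
    return d
def ray(d,u,v):
    K=np.array(d['camera_matrix']);R=np.array(d['rotation'])
    if R.shape!=(3,3): R=cv2.Rodrigues(R.astype(float))[0]
    return np.array(d['xyz'],float),R@np.linalg.solve(K,[u,v,1.])
def atz(d,u,v,z):
    o,r=ray(d,u,v); return o+r*(z-o[2])/r[2]
def proj(d,p):
    K=np.array(d['camera_matrix']);R=np.array(d['rotation'])
    if R.shape!=(3,3): R=cv2.Rodrigues(R.astype(float))[0]
    q=K@R.T@(np.asarray(p,float)-d['xyz']); return q[:2]/q[2]
def tri(d1,p1,d2,p2):
    A=np.zeros((3,3));b=np.zeros(3)
    for d,p in((d1,p1),(d2,p2)):
        o,r=ray(d,*p);r/=np.linalg.norm(r);M=np.eye(3)-np.outer(r,r);A+=M;b+=M@o
    return np.linalg.solve(A,b)
E
python3 - <<'E'
from h import *
np.set_printoptions(precision=2,suppress=True)
for n in('scene','top'):
    d=pic(n,n+'0.png'); print(n,d['xyz'],np.array(d['rotation']),d['camera_matrix'])
    for t in('round_stamp','bar_stamp','plus_stamp','round_block','bar_block','plus_block','plain_block','hammer','dye_bottle','rivet_bowl'):
        print(t,[(np.round(b['rect']),round(b['p'],2)) for b in cams.boxes_of(n,t)[:4]])
o=ctrl.get_obs();print(o)
E
```

```text
scene [ 959.48  405.48 1000.43] [-1.01 -2.68  0.73] [[379.36   0.   260.34]
 [  0.   379.36 193.1 ]
 [  0.     0.     1.  ]]
round_stamp [(array([260., 140.,  20.,  26.]), 0.8)]
bar_stamp [(array([278., 309.,  24.,  27.]), 0.93), (array([272., 229.,  15.,  33.]), 0.8), (array([211., 233.,  24.,  31.]), 0.74), (array([246., 264.,  26.,  23.]), 0.66)]
plus_stamp [(array([326., 198.,  22.,  31.]), 0.91)]
round_block [(array([331., 221.,  57.,  45.]), 0.73)]
bar_block [(array([260., 161.,  50.,  37.]), 0.94), (array([272., 230.,  12.,  32.]), 0.71), (array([325., 199.,  24.,  30.]), 0.65)]
plus_block [(array([282., 239.,  64.,  56.]), 0.83), (array([262., 161.,  48.,  36.]), 0.51)]
plain_block [(array([222., 193.,  51.,  54.]), 0.7)]
hammer [(array([206., 111.,  63.,  53.]), 0.67)]
dye_bottle [(array([386., 267.,  22.,  26.]), 0.92)]
rivet_bowl [(array([355., 312.,  30.,  38.]), 0.71)]
top [ 536.47    1.22 1091.29] [-2.2   2.18 -0.05] [[394.12   0.   258.77]
 [  0.   394.12 192.29]
 [  0.     0.     1.  ]]
round_stamp [(array([324., 239.,  23.,  20.]), 0.69)]
bar_stamp [(array([168., 126
[... 316 characters left out ...]
 [(array([223., 180.,  61.,  35.]), 0.69)]
plain_block [(array([304., 171.,  61.,  42.]), 0.91), (array([118., 180.,  30.,  30.]), 0.45)]
hammer [(array([408., 232.,  36.,  97.]), 0.87)]
dye_bottle [(array([124., 231.,  28.,  18.]), 0.85)]
rivet_bowl [(array([117., 177.,  28.,  31.]), 0.84)]
{'t': 1.1, 'qpos': array([ 1.08,  0.42,  1.63,  0.  ,  1.09, -0.02]), 'qvel': array([-0., -0., -0.,  0., -0., -0.]), 'joint_torque': array([  0.  , -54.46, -27.41,   0.06,   0.02,  -0.  ]), 'ee_pos': array([282.35, 557.57, 222.69]), 'orientation': array([-0.73, -3.06, -0.  ]), 'ft_force': array([-0.23, -0.59,  0.51]), 'moment': array([-0.07,  0.03, -0.  ]), 'grasp_force': 0.0, 'width': 87.69710298411323}
```

```bash
python3 - <<'E'
import cv2
a=cv2.imread('pics/top0.png')[90:290,90:450]; cv2.imwrite('pics/topc.png',cv2.resize(a,None,fx=2.2,fy=2.2,interpolation=cv2.INTER_CUBIC))
a=cv2.imread('pics/scene0.png')[80:350,160:430]; cv2.imwrite('pics/scenec.png',cv2.resize(a,None,fx=2.2,fy=2.2,interpolation=cv2.INTER_CUBIC))
E
```

```text
(no output)
```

View pics/topc.png

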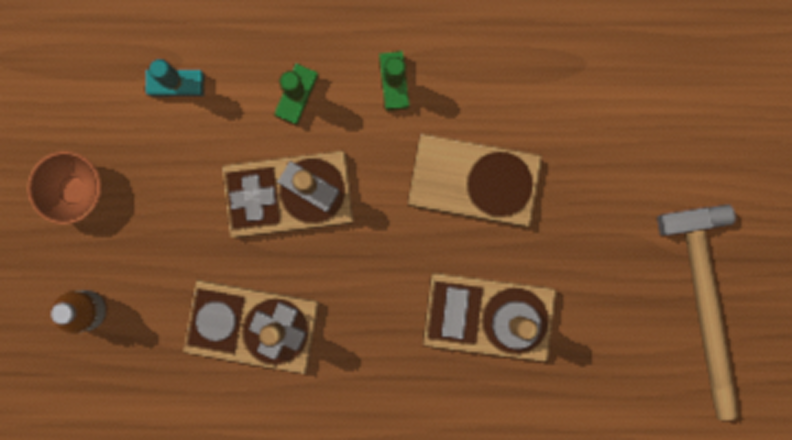

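View pics/scenec.png

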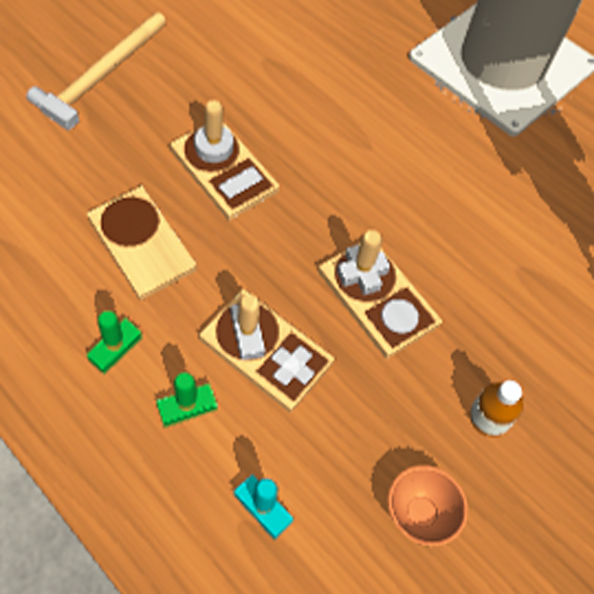

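The top view shows the round stamp on the bar block (crop 517,322), the bar stamp on the plus block (308,185) and the plus stamp on the round block (272,332). The plain block's pad is free at (500,184). The green and turquoise look-alikes stand in the far row. The scene view agrees.

```bash
cat > m.py <<'E'
from h import *
from scipy.optimize import minimize
S=4
def hullmask(d,pts,box):
    uv=np.array([proj(d,p) for p in pts]); uv=((uv+.5-[box[0],box[1]])*S).astype(np.float32)
    m=np.zeros((box[3]*S,box[2]*S),np.uint8); cv2.fillConvexPoly(m,np.round(cv2.convexHull(uv)).astype(int),1); return m
a=np.linspace(0,2*np.pi,40,endpoint=False)
def cyl(x,y,zb):
    return np.array([(x+r*np.cos(t),y+r*np.sin(t),zb+z) for r,z in((13,38),(13,86),(10,92)) for t in a])
def wood(d):  # light wood: low saturation yellowish, bright
    h=cv2.cvtColor(d['image'],cv2.COLOR_RGB2HSV).astype(int); return h
def fit_handle(d,mask,x0,zb=20,free=False):
    u,v=proj(d,[*x0,zb+70]); box=[int(u)-25,int(v)-25,50,50]
    t=cv2.resize(mask[box[1]:box[1]+50,box[0]:box[0]+50].astype(np.float32),None,fx=S,fy=S,interpolation=cv2.INTER_LINEAR)>.5
    f=lambda p:1-(lambda m:(m&t).sum()/(m|t).sum())(hullmask(d,cyl(p[0],p[1],zb)
        ,box)>0)
    r=minimize(f,x0,method='Nelder-Mead',options=dict(initial_simplex=np.array([x0,[x0[0]+8,x0[1]],[x0[0],x0[1]+8]])))
    return r.x,1-r.fun
E
python3 - <<'E'
from m import *
np.set_printoptions(precision=1,suppress=True)
seeds={'round_stamp':(90+523/2.2,90+328/2.2),'bar_stamp':(90+303/2.2,90+182/2.2),'plus_stamp':(90+270/2.2,90+336/2.2)}
D={n:pic(n) for n in('top','scene')}
for n,d in D.items():
    np.savez('/tmp/%s.npz'%n,**d)
    # sample colours
    h=cv2.cvtColor(d['image'],cv2.COLOR_RGB2HSV)
    if n=='top':
        for s,(u,v) in seeds.items(): print(s,h[int(v)-1:int(v)+2,int(u)].tolist())
        print('block',h[90+160//2,90+430//2].tolist(),'pad',h[90+184*10//22,90+500*10//22].tolist(),'bench',h[90+250*10//22,90+360*10//22].tolist())
    else: print('handle',h[80+245*10//22,160+371*10//22],'block',h[80+255*10//22,160+150*10//22],'pad',h[80+222*10//22,160+130*10//22],'bench',h[80+200*10//22,160+320*10//22])
for b in('round_block','bar_block','plus_block','plain_block'):
    for n,d in D.items():
        c=cams.cut_out(n,b)
        if not c: print(b,n,'none'); continue
        c=c[0]; v,u=np.nonzero(c['pixels'])
        P=np.array([atz(d,x,y,18)[:2] for x,y in zip(u,v)],np.float32)
        print(b,n,round(c['p'],2),cv2.minAreaRect(P))
E
```

```text
round_stamp [[16, 128, 163], [16, 129, 164], [16, 128, 164]]
bar_stamp [[16, 129, 164], [16, 128, 163], [16, 129, 164]]
plus_stamp [[16, 126, 164], [16, 129, 164], [16, 129, 164]]
block [10, 174, 72] pad [11, 181, 72] bench [13, 167, 116]
handle [ 17 136 219] block [ 22 114 251] pad [ 11 195 111] bench [ 14 176 213]
round_block top 0.66 ((463.9993591308594, 158.5262908935547), (155.40692138671875, 92.003173828125), 81.36245727539062)
round_block scene 0.63 ((467.16363525390625, 162.69915771484375), (159.55154418945312, 96.19998168945312), 81.21929168701172)
bar_block top 0.77 ((478.4491882324219, -135.566162109375), (158.324951171875, 93.56037902832031), 82.3292465209961)
bar_block scene 0.97 ((482.20452880859375, -128.78262329101562), (158.22918701171875, 96.32151794433594), 82.32726287841797)
plus_block top 0.68 ((628.3421630859375, 114.15188598632812), (92.0987548828125, 155.3414306640625), 8.042683601379395)
plus_block scene 0.56 ((630.8605346679688, 119.6543197631836), (97.11585998535156, 154.80319213867188), 6.837528228759766)
plain_block top 0.94 ((647.749755859375, -117.79483795166016), (153.64849853515625, 91.65630340576172), 80.50360107421875)
plain_block scene 0.92 ((651.6453857421875, -111.36827850341797), (160.125, 92.97252655029297), 78.45796966552734)
```

```bash
cat > meas.py <<'E'
from m import *
np.set_printoptions(precision=1,suppress=True)
pad0={'round':(459.5,127.4),'bar':(474.3,-166.8),'plus':(632.7,83),'plain':(642.5,-149)}
def circ(x,y,z=20,r=41): return np.array([(x+r*np.cos(t),y+r*np.sin(t),z) for t in a])
def pads(D):
    for b,x0 in pad0.items():
        for n,d in D.items():
            h=cv2.cvtColor(d['image'],cv2.COLOR_RGB2HSV).astype(int)
            m=(h[...,0]<14)&(h[...,1]>150)&(h[...,2]<(90 if n=='top' else 135))
            u,v=proj(d,[*x0,20]);box=[int(u)-25,int(v)-25,50,50]
            t=cv2.resize(m[box[1]:box[1]+50,box[0]:box[0]+50].astype(np.float32),None,fx=S,fy=S)>.5
            # circle ring score: pad pixels should be inside, ring outside should not
            def f(p):
                c=hullmask(d,circ(*p),box)>0; o=(hullmask(d,circ(*p,r=45),box)>0)&~c; i=c&~(hullmask(d,circ(*p,r=37),box)>0)
                return (o&t).sum()/o.sum()-(i&t).sum()/i.sum()
            r=minimize(f,x0,method='Nelder-Mead',options=dict(initial_simplex=np.array([x0,[x0[0]+6,x0[1]],[x0[0],x0[1]+6]])))
            print('pad',b,n,r.x,round(-r.fun,2))
def handle(D,x0,zb=20,names=('top','scene')):
    out=[]
    for n in names:
        d=D[n]; h=cv2.cvtColor(d['image'],cv2.COLOR_RGB2HSV).astype(int)
        m=(h[...,0]>=14)&(h[...,0]<=20)&(h[...,1]>90)&(h[...,1]<152)&(h[...,2]>(95 if n=='top' else 130))
        u,v=proj(d,[*x0,zb+70]); 
        k,l,st,c=cv2.connectedComponentsWithStats(m.astype(np.uint8),connectivity=4)
        w=l[int(v)-6:int(v)+7,int(u)-6:int(u)+7]; w=w[w>0]; i=np.bincount(w).argmax()
        x,s=fit_handle(d,l==i,np.array(x0,float),zb); out.append(x); print('  ',n,x,'iou',round(s,2),'px',st[i][:5])
    return out
def hz(D,x0,names=('top','scene')):   # handle mid by triangulation of the mask's hull centre
    pass
E
python3 - <<'E'
from meas import *
D={n:dict(np.load('/tmp/%s.npz'%n)) for n in('top','scene')}
pads(D)
for s,x0 in(('round',(474,-167)),('bar',(633,83)),('plus',(459,127))):
    for zb in(12,20,28):
        print(s,zb); handle(D,x0,zb)
E
```

```text
pad round top [460.1 124.8] 0.42
pad round scene [456.9 125.8] 0.45
pad bar top [ 472.5 -167.2] 0.45
pad bar scene [ 471.4 -168.1] 0.4
pad plus top [634.1  85.5] 0.43
pad plus scene [630.8  83.3] 0.36
pad plain top [ 644.2 -150.1] 0.48
pad plain scene [ 640.2 -149.2] 0.48
round 12
   top [ 469.5 -169.2] iou 0.74 px [322 234  12  10  88]
   scene [ 464.9 -169.9] iou 0.73 px [253 127  10  16 100]
round 20
   top [ 470.7 -168.4] iou 0.73 px [322 234  12  10  88]
   scene [ 469.  -164.9] iou 0.72 px [253 127  10  16 100]
round 28
   top [ 470.8 -166.4] iou 0.72 px [322 234  12  10  88]
   scene [ 473.5 -159.6] iou 0.71 px [253 127  10  16 100]
bar 12
   top [637.7  88.6] iou 0.58 px [223 167   9   9  62]
   scene [631.9  85.3] iou 0.51 px [258 212  25  18 136]
bar 20
   top [637.5  87.9] iou 0.58 px [223 167   9   9  62]
   scene [634.   88.3] iou 0.51 px [258 212  25  18 136]
bar 28
   top [637.7  87.2] iou 0.56 px [223 167   9   9  62]
   scene [637.4  90.6] iou 0.5 px [258 212  25  18 136]
plus 12
   top [459.4 124.1] iou 0.61 px [208 238   9   9  68]
   scene [455.7 124. ] iou 0.67 px [323 186  11  16 101]
plus 20
   top [462.1 123.8] iou 0.6 px [208 238   9   9  68]
   scene [459.6 125.3] iou 0.67 px [323 186  11  16 101]
plus 28
   top [459.5 124.9] iou 0.59 px [208 238   9   9  68]
   scene [464.3 128.7] iou 0.66 px [323 186  11  16 101]
```

```bash
python3 - <<'E'
from meas import *
D={n:dict(np.load('/tmp/%s.npz'%n)) for n in('top','scene')}
Hn=[(470,-167.5),(636,88),(461,124.5)];Pd=[(459,126),(472.5,-167.5),(633,84),(642,-149.5)]
q=6;out=[]
def crop(d,x,y):
    u,v=np.round(proj(d,[x,y,60])).astype(int)
    im=cv2.resize(np.ascontiguousarray(d['image'][v-22:v+22,u-22:u+22,::-1]),None,fx=q,fy=q,interpolation=cv2.INTER_CUBIC)
    def dr(pts,c):
        P=np.array([(proj(d,p)-[u-22,v-22]+.5)*q for p in pts]); cv2.polylines(im,[np.round(P).astype(int)],True,c,1)
    for p in Pd: dr(circ(*p),(0,255,255))
    for h in Hn:
        dr(circ(*h,z=112,r=10),(0,0,255));dr(circ(*h,z=106,r=13),(255,0,0));dr(circ(*h,z=58,r=13),(255,0,0))
    return im
rows=[np.hstack([crop(D[n],*p) for p in Hn]) for n in D]
cv2.imwrite('pics/ov1.png',np.vstack(rows))
E
```

```text
(no output)
```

View pics/ov1.png

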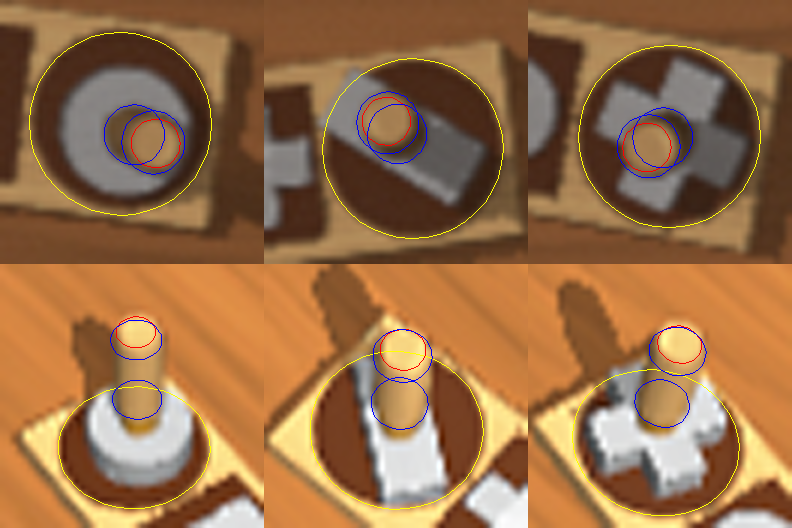

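The red and blue cylinders (feet at z = 20, tops at 112) cover all three handles in both views. The pad circles fit too, so the positions and heights hold. Now I'll turn the tool to the world axes and travel to the round stamp.

move_arm:
  steps:
    - [[0,0,0],-0.9,0]
    - [[0,0,0],-0.9,0]
    - [[0,0,0],-0.9,0]
    - [[0,0,0],-0.9,0]
    - [[0,0,0],-0.9,0]
    - [[0,0,0],-0.88,0]
    - [[-0.26,-1,0],0,0]
    - [[-0.26,-1,0],0,0]
    - [[-0.26,-1,0],0,0]
    - [[-0.26,-1,0],0,0]
    - [[-0.26,-1,0],0,0]
    - [[-0.26,-1,0],0,0]
    - [[-0.26,-1,0],0,0]
    - [[-0.26,-1,0],0,0]
    - [[-0.26,-1,0],0,0]
    - [[-0.26,-1,0],0,0]
    - [[-0.26,-1,0],0,0]
    - [[-0.26,-1,0],0,0]
    - [[-0.26,-1,0],0,0]
    - [[-0.26,-1,0],0,0]

```text
t: 3.27
ee_pos: [373.8, 206.5, 222.9]
orientation: [-0.001, 3.141, 0.0]
ft_force: [0.5, 0.7, -0.3]
width: 87.5
grasp_force: 0.0
```

move_arm:
  steps:
    - [[-0.26,-1,0],0,0]
    - [[-0.26,-1,0],0,0]
    - [[-0.26,-1,0],0,0]
    - [[-0.26,-1,0],0,0]
    - [[-0.26,-1,0],0,0]
    - [[-0.26,-1,0],0,0]
    - [[-0.26,-1,0],0,0]
    - [[-0.26,-1,0],0,0]
    - [[-0.26,-1,0],0,0]
    - [[-0.26,-1,0],0,0]
    - [[-0.26,-1,0],0,0]
    - [[-0.26,-1,0],0,0]
    - [[-0.26,-1,0],0,0]
    - [[-0.26,-1,0],0,0]
    - [[-0.24,-0.96,0],0,0]
    - [[0,0,0],0,0]
    - [[0,0,0],0,0]

```text
t: 4.68
ee_pos: [470.9, -167.1, 222.6]
orientation: [-0.002, -3.142, -0.0]
ft_force: [0.8, -0.5, 0.1]
width: 87.7
grasp_force: 0.0
```

move_arm:
  steps:
    - [[0,0,0.8],0,0]
    - [[0,0,0.8],0,0]
    - [[0,0,0.8],0,0]
    - [[0,0,0.8],0,0]
    - [[0,0,0.8],0,0]
    - [[0,0,0.8],0,0]
    - [[0,0,0.8],0,0]
    - [[0,0,0.5],0,0]
    - [[0,0,0.28],0,0]
    - [[0,0,0],0,0.3]
    - [[0,0,0],0,0.5]
    - [[0,0,0],0,0.7]
    - [[0,0,0],0,1]
    - [[0,0,0],0,1]
    - [[0,0,0],0,1]
    - [[0,0,0],0,1]
    - [[0,0,0],0,1]
    - [[0,0,0],0,1]

```text
t: 6.18
ee_pos: [470.9, -166.4, 63.3]
orientation: [-0.001, 3.141, -0.0]
ft_force: [0.1, -0.1, 0.8]
width: 31.4
grasp_force: 0.0
```

move_arm:
  steps:
    - [[0,0,0],0,1]
    - [[0,0,0],0,1]
    - [[0,0,0],0,1]
    - [[0,0,0],0,1]
    - [[0,0,0],0,1]

```text
t: 6.6
ee_pos: [470.9, -166.3, 63.2]
orientation: [-0.001, 3.142, -0.0]
ft_force: [0.1, 0.7, 1.4]
width: 25.5
grasp_force: 30.0
```

move_arm:
  steps:
    - [[0,0,-0.5],0,1]
    - [[0,0,-0.8],0,1]
    - [[0,0,-0.8],0,1]
    - [[-0.4,0.08,0],0,1]
    - [[-0.8,0.08,0],0,1]
    - [[-0.9,0.08,0],0,1]
    - [[-0.9,0.08,0],0,1]
    - [[-0.9,0.08,0],0,1]
    - [[-0.9,0.08,0],0,1]
    - [[-0.9,0.08,0],0,1]
    - [[-0.8,0.08,0],0,1]
    - [[-0.35,0.03,0],0,1]
    - [[0,0,0],0,1]
    - [[0,0,0],0,1]

```text
t: 7.77
ee_pos: [641.1, -149.0, 114.2]
orientation: [0.002, -3.139, -0.001]
ft_force: [-0.6, -0.2, -2.5]
width: 25.5
grasp_force: 30.0
```

```bash
python3 - <<'E'
from h import *
d=pic('scene'); a=d['image'][80:350,130:430,::-1]; cv2.imwrite('pics/s1.png',cv2.resize(a,None,fx=2,fy=2,interpolation=cv2.INTER_CUBIC))
o=ctrl.get_obs(); print(o['ee_pos'],o['width'],o['ft_force'])
E
```

```text
[ 640.4999563  -149.14010062  114.46393425] 25.39368705609496 [ 0.00414326  0.20993968 -3.98249759]
```

View pics/s1.png

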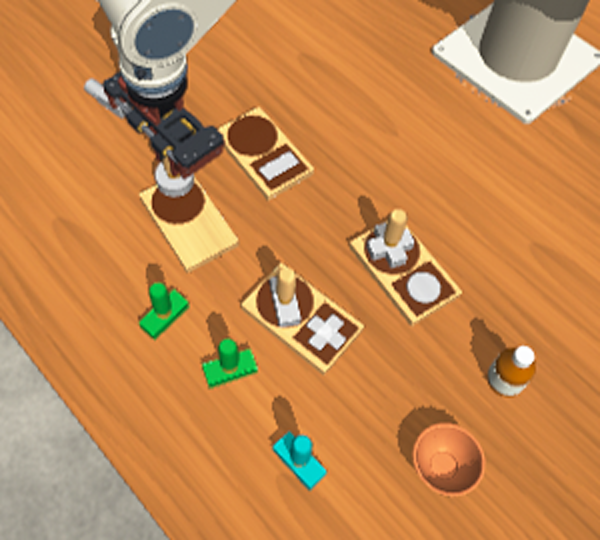

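The round stamp hangs upright above the plain pad at (175,185), and the bar block's pad at (252,135) is clear. Next I'll lower it and release.

move_arm:
  steps:
    - [[0,0,0.7],0,1]
    - [[0,0,0.7],0,1]
    - [[0,0,0.4],0,1]
    - [[0,0,0.2],0,1]
    - [[0,0,0],0,1]
    - [[0,0,0],0,0.6]
    - [[0,0,0],0,0.5]
    - [[0,0,0],0,0.3]
    - [[0,0,0],0,0]
    - [[0,0,0],0,0]
    - [[0,0,0],0,0]
    - [[0,0,0],0,0]
    - [[0,0,0],0,0]
    - [[0,0,0],0,0]
    - [[0,0,0],0,0]

```text
t: 9.07
ee_pos: [642.1, -149.4, 65.6]
orientation: [0.001, -3.141, -0.0]
ft_force: [0.1, -0.1, -1.0]
width: 86.8
grasp_force: 0.0
```

move_arm:
  steps:
    - [[0,0,-0.6],0,0]
    - [[0,0,-0.8],0,0]
    - [[0,0,-0.9],0,0]
    - [[0,0,-0.9],0,0]
    - [[0,0,-0.8],0,0]
    - [[0,0.5,0],0,0]
    - [[0,0.9,0],0,0]
    - [[0,0.9,0],0,0]
    - [[0,0.9,0],0,0]
    - [[0,0.9,0],0,0]
    - [[0,0.9,0],0,0]
    - [[0,0.9,0],0,0]
    - [[0.1,0.9,0],0,0]
    - [[0.1,0.9,0],0,0]
    - [[0,0.9,0],0,0]
    - [[0,0.6,0],0,0]
    - [[0,0.3,0],0,0]
    - [[0,0,0],0,0]
    - [[0,0,0],0,0]

```text
t: 10.65
ee_pos: [636.8, 88.0, 165.6]
orientation: [0.002, -3.141, 0.001]
ft_force: [0.5, 0.6, 0.6]
width: 87.8
grasp_force: 0.0
```

```bash
python3 - <<'E'
from meas import *
o=ctrl.get_obs(); print(o['ee_pos'])
D={n:pic(n) for n in('top','scene')}
handle(D,(642,-149))
pad0.pop('plain');pad0.pop('plus');pad0.pop('round');pads(D)
E
```

```text
[636.8  88.  165.6]
   top [ 640.6 -151.4] iou 0.62 px [316 167  11   9  73]
   scene [ 640.1 -147.3] iou 0.72 px [212 161  13  16 117]
pad bar top [ 474.7 -167.9] 0.49
pad bar scene [ 472.3 -165.9] 0.33
```

move_arm:
  steps:
    - [[0,0,0.8],0,0]
    - [[0,0,0.8],0,0]
    - [[0,0,0.8],0,0]
    - [[0,0,0.8],0,0]
    - [[0,0,0.6],0,0]
    - [[0,0,0.3],0,0]
    - [[0,0,0],0,0.4]
    - [[0,0,0],0,0.6]
    - [[0,0,0],0,0.7]
    - [[0,0,0],0,1]
    - [[0,0,0],0,1]
    - [[0,0,0],0,1]
    - [[0,0,0],0,1]
    - [[0,0,0],0,1]
    - [[0,0,0],0,1]
    - [[0,0,0],0,1]
    - [[0,0,0],0,1]
    - [[0,0,0],0,1]
    - [[0,0,0],0,1]
    - [[0,0,0],0,1]

```text
t: 12.42
ee_pos: [637.0, 88.1, 63.2]
orientation: [-0.001, 3.142, 0.0]
ft_force: [-0.3, 0.1, 0.8]
width: 25.5
grasp_force: 30.0
```

move_arm:
  steps:
    - [[0,0,-0.5],0,1]
    - [[0,0,-0.8],0,1]
    - [[0,0,-0.8],0,1]
    - [[0.3,-0.4,-0.3],0,1]
    - [[0.54,-0.85,0],0,1]
    - [[0.55,-0.85,0],0,1]
    - [[0.55,-0.85,0],0,1]
    - [[0.55,-0.85,0],0,1]
    - [[0.55,-0.85,0],0,1]
    - [[0.55,-0.85,0],0,1]
    - [[0.55,-0.85,0],0,1]
    - [[0.55,-0.85,0],0,1]
    - [[0.55,-0.85,0],0,1]
    - [[0.55,-0.85,0],0,1]
    - [[0.55,-0.85,0],0,1]
    - [[0.2,-0.45,0],0,1]
    - [[0,0,0],0,1]
    - [[0,0,0],0,1]

```text
t: 13.92
ee_pos: [473.2, -167.5, 123.3]
orientation: [0.002, 3.141, 0.0]
ft_force: [0.7, 0.5, -2.8]
width: 25.5
grasp_force: 30.0
```

move_arm:
  steps:
    - [[0,0,0.7],0,1]
    - [[0,0,0.7],0,1]
    - [[0,0,0.6],0,1]
    - [[0,0,0.3],0,1]
    - [[0,0,0.08],0,1]
    - [[0,0,0],0,1]
    - [[0,0,0],0,1]

```text
t: 14.5
ee_pos: [474.2, -166.6, 64.0]
orientation: [-0.002, 3.141, -0.0]
ft_force: [-0.1, -0.2, -4.1]
width: 25.4
grasp_force: 30.0
```

Release, then lift. The next stop is the plus stamp at (461, 124.5).

move_arm:
  steps:
    - [[0,0,0.03],0,1]
    - [[0,0,0],0,0.6]
    - [[0,0,0],0,0.5]
    - [[0,0,0],0,0.3]
    - [[0,0,0],0,0]
    - [[0,0,0],0,0]
    - [[0,0,0],0,0]
    - [[0,0,0],0,0]
    - [[0,0,0],0,0]
    - [[0,0,0],0,0]
    - [[0,0,0],0,0]
    - [[0,0,-0.6],0,0]
    - [[0,0,-0.9],0,0]
    - [[0,0,-0.9],0,0]
    - [[0,0,-0.9],0,0]
    - [[0,0,-0.8],0,0]

```text
t: 15.83
ee_pos: [473.6, -167.1, 166.7]
orientation: [-0.001, 3.141, -0.0]
ft_force: [0.4, -0.3, 0.4]
width: 87.7
grasp_force: 0.0
```

move_arm:
  steps:
    - [[0.03,0.6,0],0,0]
    - [[0.04,0.9,0],0,0]
    - [[0.04,0.9,0],0,0]
    - [[0.04,0.9,0],0,0]
    - [[0.04,0.9,0],0,0]
    - [[0.04,0.9,0],0,0]
    - [[0.04,0.9,0],0,0]
    - [[0.04,0.9,0],0,0]
    - [[0.04,0.9,0],0,0]
    - [[0.04,0.9,0],0,0]
    - [[0.04,0.9,0],0,0]
    - [[0.04,0.9,0],0,0]
    - [[0.04,0.9,0],0,0]
    - [[0.02,0.3,0],0,0]
    - [[0,0,0],0,0]
    - [[0,0,0],0,0]

```text
t: 17.17
ee_pos: [460.0, 125.2, 165.3]
orientation: [0.003, -3.141, 0.001]
ft_force: [-0.3, -0.7, 0.2]
width: 88.1
grasp_force: 0.0
```

```bash
python3 - <<'E'
from meas import *
o=ctrl.get_obs(); print(o['ee_pos'])
D={n:pic(n) for n in('top','scene')}
handle(D,(474,-167))
pad0.pop('plain');pad0.pop('bar');pad0.pop('round');pads(D)
E
```

```text
[460.  125.2 165.3]
   top [ 473.4 -167.8] iou 0.77 px [322 233  13  10  93]
   scene [ 472.9 -164.1] iou 0.7 px [252 128  11  16 101]
pad plus top [632.   85.5] 0.48
pad plus scene [630.8  83.4] 0.52
```

move_arm:
  steps:
    - [[0,0,0.8],0,0]
    - [[0,0,0.8],0,0]
    - [[0,0,0.8],0,0]
    - [[0,0,0.8],0,0]
    - [[0,0,0.6],0,0]
    - [[0,0,0.28],0,0]
    - [[0,0,0],0,0.4]
    - [[0,0,0],0,0.6]
    - [[0,0,0],0,0.7]
    - [[0,0,0],0,1]
    - [[0,0,0],0,1]
    - [[0,0,0],0,1]
    - [[0,0,0],0,1]
    - [[0,0,0],0,1]
    - [[0,0,0],0,1]
    - [[0,0,0],0,1]
    - [[0,0,0],0,1]
    - [[0,0,0],0,1]
    - [[0,0,0],0,1]
    - [[0,0,0],0,1]

```text
t: 18.93
ee_pos: [460.1, 125.4, 63.4]
orientation: [0.001, -3.141, 0.0]
ft_force: [-0.6, -1.0, 0.8]
width: 25.5
grasp_force: 30.0
```

move_arm:
  steps:
    - [[0,0,-0.5],0,1]
    - [[0,0,-0.8],0,1]
    - [[0,0,-0.8],0,1]
    - [[-0.4,-0.1,-0.3],0,1]
    - [[-0.8,-0.2,0],0,1]
    - [[-0.8,-0.2,0],0,1]
    - [[-0.8,-0.2,0],0,1]
    - [[-0.8,-0.2,0],0,1]
    - [[-0.8,-0.2,0],0,1]
    - [[-0.8,-0.2,0],0,1]
    - [[-0.8,-0.2,0],0,1]
    - [[-0.6,-0.15,0],0,1]
    - [[-0.28,0,0],0,1]
    - [[0,0,0],0,1]
    - [[0,0,0],0,1]

```text
t: 20.18
ee_pos: [631.0, 84.4, 122.5]
orientation: [0.001, -3.139, 0.0]
ft_force: [-0.6, 0.3, -4.6]
width: 25.4
grasp_force: 30.0
```

move_arm:
  steps:
    - [[-0.02,0,0.7],0,1]
    - [[0,0,0.7],0,1]
    - [[0,0,0.6],0,1]
    - [[0,0,0.3],0,1]
    - [[0,0,0.06],0,1]
    - [[0,0,0],0,1]
    - [[0,0,0],0,1]

```text
t: 20.77
ee_pos: [632.8, 84.5, 65.1]
orientation: [-0.001, 3.141, 0.0]
ft_force: [0.4, 0.3, -3.7]
width: 25.3
grasp_force: 30.0
```

move_arm:
  steps:
    - [[0,0,0.05],0,1]
    - [[0,0,0],0,1]
    - [[0,0,0],0,0.6]
    - [[0,0,0],0,0.5]
    - [[0,0,0],0,0.3]
    - [[0,0,0],0,0]
    - [[0,0,0],0,0]
    - [[0,0,0],0,0]
    - [[0,0,0],0,0]
    - [[0,0,0],0,0]
    - [[0,0,0],0,0]
    - [[0,0,0],0,0]
    - [[0,0,-0.6],0,0]
    - [[0,0,-0.9],0,0]
    - [[0,0,-0.9],0,0]
    - [[0,0,-0.9],0,0]
    - [[0,0,-0.8],0,0]

```text
t: 22.18
ee_pos: [632.8, 84.3, 167.0]
orientation: [-0.001, 3.141, 0.0]
ft_force: [0.6, -0.1, 0.1]
width: 87.7
grasp_force: 0.0
```

move_arm:
  steps:
    - [[-0.03,-0.5,0],0,0]
    - [[-0.03,-0.9,0],0,0]
    - [[-0.03,-0.9,0],0,0]
    - [[-0.03,-0.9,0],0,0]
    - [[-0.03,-0.9,0],0,0]
    - [[-0.03,-0.9,0],0,0]
    - [[-0.03,-0.9,0],0,0]
    - [[-0.03,-0.9,0],0,0]
    - [[-0.03,-0.9,0],0,0]
    - [[-0.03,-0.9,0],0,0]
    - [[-0.03,-0.5,0],0,0]
    - [[0,-0.26,0],0,0]
    - [[0,0,0],0,0]
    - [[0,0,0],0,0]

```text
t: 23.35
ee_pos: [640.8, -149.3, 165.2]
orientation: [0.001, -3.141, -0.001]
ft_force: [0.1, -0.2, 1.1]
width: 88.0
grasp_force: 0.0
```

```bash
python3 - <<'E'
from meas import *
o=ctrl.get_obs(); print(o['ee_pos'])
D={n:pic(n) for n in('top','scene')}
handle(D,(632,84))
pad0.pop('plain');pad0.pop('bar');pad0.pop('plus');pads(D)
E
```

```text
[ 640.8 -149.3  165.2]
   top [633.7  83.4] iou 0.6 px [225 169   9   9  64]
   scene [631.8  83.7] iou 0.6 px [265 212  16  17 117]
pad round top [458.8 126.2] 0.5
pad round scene [458.5 127.4] 0.53
```

move_arm:
  steps:
    - [[0,0,0.8],0,0]
    - [[0,0,0.8],0,0]
    - [[0,0,0.8],0,0]
    - [[0,0,0.8],0,0]
    - [[0,0,0.6],0,0]
    - [[0,0,0.28],0,0]
    - [[0,0,0],0,0.4]
    - [[0,0,0],0,0.6]
    - [[0,0,0],0,0.7]
    - [[0,0,0],0,1]
    - [[0,0,0],0,1]
    - [[0,0,0],0,1]
    - [[0,0,0],0,1]
    - [[0,0,0],0,1]
    - [[0,0,0],0,1]
    - [[0,0,0],0,1]
    - [[0,0,0],0,1]
    - [[0,0,0],0,1]
    - [[0,0,0],0,1]
    - [[0,0,0],0,1]

```text
t: 25.12
ee_pos: [641.1, -149.7, 63.7]
orientation: [0.001, -3.142, 0.0]
ft_force: [-0.9, 0.2, 1.2]
width: 25.4
grasp_force: 30.0
```

move_arm:
  steps:
    - [[0,0,-0.5],0,1]
    - [[0,0,-0.8],0,1]
    - [[0,0,-0.8],0,1]
    - [[0.3,0.45,-0.3],0,1]
    - [[0.56,0.85,0],0,1]
    - [[0.56,0.85,0],0,1]
    - [[0.56,0.85,0],0,1]
    - [[0.56,0.85,0],0,1]
    - [[0.56,0.85,0],0,1]
    - [[0.56,0.85,0],0,1]
    - [[0.56,0.85,0],0,1]
    - [[0.56,0.85,0],0,1]
    - [[0.56,0.85,0],0,1]
    - [[0.56,0.85,0],0,1]
    - [[0.56,0.85,0],0,1]
    - [[0.56,0.85,0],0,1]
    - [[0.26,0.4,0],0,1]
    - [[0,0,0],0,1]
    - [[0,0,0],0,1]

```text
t: 26.7
ee_pos: [458.5, 126.8, 123.8]
orientation: [-0.004, 3.141, -0.0]
ft_force: [1.1, 0.5, -2.6]
width: 25.3
grasp_force: 30.0
```

move_arm:
  steps:
    - [[0,0,0.7],0,1]
    - [[0,0,0.7],0,1]
    - [[0,0,0.6],0,1]
    - [[0,0,0.3],0,1]
    - [[0,0,0.08],0,1]
    - [[0,0,0],0,1]
    - [[0,0,0],0,1]

```text
t: 27.28
ee_pos: [459.6, 126.0, 64.4]
orientation: [0.0, 3.141, 0.0]
ft_force: [0.1, -0.6, -4.0]
width: 25.7
grasp_force: 30.0
```

Release, lift and back away so I can check.

move_arm:
  steps:
    - [[0,0,0.02],0,1]
    - [[0,0,0],0,1]
    - [[0,0,0],0,0.6]
    - [[0,0,0],0,0.5]
    - [[0,0,0],0,0.3]
    - [[0,0,0],0,0]
    - [[0,0,0],0,0]
    - [[0,0,0],0,0]
    - [[0,0,0],0,0]
    - [[0,0,0],0,0]
    - [[0,0,0],0,0]
    - [[0,0,0],0,0]
    - [[0,0,-0.6],0,0]
    - [[0,0,-0.9],0,0]
    - [[0,0,-0.9],0,0]
    - [[0,0,-0.9],0,0]
    - [[0,0,-0.9],0,0]
    - [[0,0,-0.9],0,0]

```text
t: 28.78
ee_pos: [458.6, 126.4, 192.3]
orientation: [0.001, -3.141, 0.0]
ft_force: [1.4, -0.3, -0.5]
width: 88.1
grasp_force: 0.0
```

move_arm:
  steps:
    - [[0.3,0.9,-0.3],0,0]
    - [[0.3,0.9,-0.3],0,0]
    - [[0.3,0.9,0],0,0]
    - [[0.3,0.9,0],0,0]
    - [[0.3,0.9,0],0,0]
    - [[0.3,0.9,0],0,0]
    - [[0.3,0.9,0],0,0]
    - [[0.3,0.9,0],0,0]
    - [[0.3,0.9,0],0,0]
    - [[0.3,0.9,0],0,0]
    - [[0.3,0.9,0],0,0]
    - [[0.3,0.9,0],0,0]
    - [[0,0,0],0,0]
    - [[0,0,0],0,0]

```text
t: 29.95
ee_pos: [368.2, 396.9, 205.9]
orientation: [0.004, -3.141, 0.001]
ft_force: [-0.0, -0.1, -0.3]
width: 87.9
grasp_force: 0.0
```

```bash
python3 - <<'E'
from meas import *
D={n:pic(n) for n in('top','scene')}
Hn=[(474,-167),(632.5,84),(459.3,126.2)]
for h in Hn: handle(D,h)
pads(D)
q=6
def crop(d,x,y):
    u,v=np.round(proj(d,[x,y,60])).astype(int)
    im=cv2.resize(np.ascontiguousarray(d['image'][v-22:v+22,u-22:u+22,::-1]),None,fx=q,fy=q,interpolation=cv2.INTER_CUBIC)
    def dr(pts,c):
        P=np.array([(proj(d,p)-[u-22,v-22]+.5)*q for p in pts]); cv2.polylines(im,[np.round(P).astype(int)],True,c,1)
    for p in Hn:
        dr(circ(*p),(0,255,255)); dr(circ(*p,z=112,r=10),(0,0,255));dr(circ(*p,z=106,r=13),(255,0,0))
    return im
cv2.imwrite('pics/ov2.png',np.vstack([np.hstack([crop(D[n],*p) for p in Hn]) for n in D]))
E
```

```text
top [ 473.4 -167.8] iou 0.79 px [322 233  13  10  95]
   scene [ 473.1 -164.7] iou 0.7 px [252 128  11  16 101]
   top [633.7  83.3] iou 0.63 px [225 169   9   9  67]
   scene [631.4  83.4] iou 0.6 px [265 212  16  17 117]
   top [458.4 128.1] iou 0.6 px [207 238   9  10  68]
   scene [458.8 128.4] iou 0.62 px [324 186  13  17 104]
pad round top [459.4 124.7] 0.41
pad round scene [457.1 126. ] 0.47
pad bar top [ 474.  -167.9] 0.34
pad bar scene [ 473.5 -168.3] 0.38
pad plus top [635.3  84.8] 0.36
pad plus scene [630.5  83. ] 0.48
pad plain top [ 645.  -148.9] 0.48
pad plain scene [ 640.2 -149.2] 0.48
```

View pics/ov2.png

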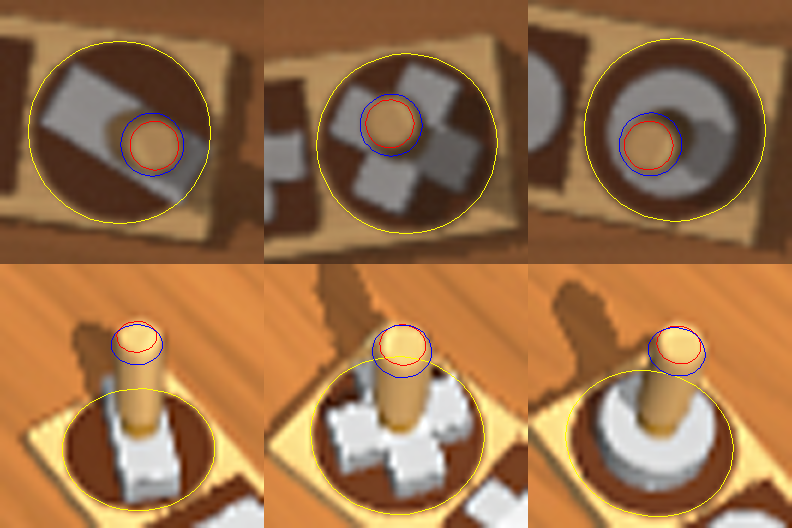

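All three stamps stand upright and centred on their own pads to within a few mm, and the gripper is clear of everything. I'm handing the job in.

```bash
python3 -c "
from workcell import ctrl
print(ctrl.close_job())"
```

```text
the job is handed in; nothing more can be done
None
```

The round, bar and plus stamps each stand upright on their own block, measured within about 5 mm of the pad centre; the job was handed in at about 30 s, and no verdict came back.

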